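# Slide the square glass plate out over the platform's edge for pickup

## Task

Three thin things lie on the low dark grey platform. Slide the square glass plate, without lifting it, to the platform's far edge (the long edge facing away from the robot) so that about a third of it sticks out over the edge, roughly square to the edge, ready to be picked up. Leave the narrow glass plate and the round dish where they lie, and do not let the square plate tip over the edge.

Things in the scene. Friction and masses are not known exactly. Their poses are not given: they have to be found in the camera images.
- square_plate_center (a point): Centre (half-way up) of the square glass plate: loose, frosted, pale greenish glass, 90 x 90 mm, 6 mm thick, about 120 g, lying flat on the platform. x and y axes parallel to its sides, z up. At the start it is turned up to about 18 degrees against the platform.
- platform_edge (a point): Middle of the far top edge of the platform, on its top surface. x axis points level out over the edge (away from the robot), y along the edge, z up. The platform is a fixed flat block with a dark steel top, 280 mm deep (along x: its top lies from x = -280 mm to 0 in this frame), 400 mm wide along y, 40 mm high above the bench. No rim; the space beyond the edge is free.
- narrow_plate_center (a point): Centre (half-way up) of the narrow glass plate, same glass, 120 mm (its x) x 45 mm (its y), 6 mm thick, loose on the platform; to be left alone.
- dish_center (a point): Centre (half-way up) of the closed round dish of pale, milky plastic, 86 mm across, 16 mm high, loose on the platform; to be left alone. The three things lie side by side along the platform in any order, about 135 mm apart.
There are look-alikes about, which are no part of the job. Leave any brown or purple look-alike of the part that bears square_plate_center alone.

How it is judged:
By the outcome, as a careful person would: the job done as asked, in the order asked, and still so for the second after the job is handed in, with the robot touching nothing.
It also fails if it takes over 32 s, if anything falls off the work surface, if the arm or the gripper's body presses on something with over 40 N, if the wrist force passes 120 N, or if a joint passes its speed limit or range.

## Robot

A 7-joint arm with a two-finger parallel gripper is mounted at the origin on the work surface. World frame = base frame: x ahead of the robot, y to its left, z up, the work surface at z = 0. Lengths are in m, angles in rad, forces in N, time in s.
With the tool pointing down it reaches from about 0.4 to 0.875 m from the base axis. Payload 19.3 kg.
Tool frame: the origin (TCP) lies on the centre line of the jaws, within the pads' length; the fingertips stand 11 mm ahead of it and the grasp point (between the pads) lies 8 mm behind it (robot.tip_extent is the distance from the TCP to the fingertips, in m); x points along the fingers, y is the direction in which the jaws open and shut, and the axes are right-handed (so a half turn about x gives the same grasp; the last joint's range is limited). The gripper opens to 85 mm and grips with 20 to 120 N. Pads are 22 mm wide; open, the fingers measure 114 mm over their backs; the gripper's body (76 mm by 85 mm) begins 54 mm behind the grasp point. The pads swing forward as they close: fully open they stand 13 mm farther back than shut.
Start: joints at [-0.07, 0.521, -0.036, 1.599, 0.021, 1.021, -0.113], TCP at [0.625, -0, 0.209] pointing down, gripper open.
Joint ranges: [-2.91, 2.91], [-0.3, 2.13], [-1.5, 1.42], [0.17, 2.43], [-1.26, 4.41], [0.16, 1.93], [-2.52, 2.52]. Speed limits (rad/s): [1.89, 1.89, 2.39, 2.39, 3.01, 3.01, 3.01].

## Interface

Orientations are given as a unit quaternion [w, x, y, z].
In Python, from station import robot, imaging, finish_job, spotter gives the robot as it stands.
- The arm moves only by the tool move_arm, never from a script. Its argument "motion" is a list that holds one entry, the list of rows, each a list of 7 numbers: the shift along the world's x, y, z in cm, then the turn, a rotation vector about the world's x, y, z in rad, then the finger opening in cm, from 0 to 8.54. In form: [[[x, y, z, rx, ry, rz, jaw], ...]]. A call has 1 to 12 rows; each row is the pose to reach, as a shift and turn from the pose measured when the call began; what a row does not reach only later rows make up. A row lasts 1/12 s, in which the tool goes at most 41.7 mm and 7.16 degrees, less where a joint would pass 70% of its speed; a pose out of reach is approached as far as the arm can. A call with a gripper value outside its range is refused whole. The fingers move at their own pace and stop on an object; "squeeze" is the grip in N (left out, the last holds). Time passes only in rows, so rows that repeat a pose let the fingers close. It gives the time, the measured TCP pose, the force and the opening at its end, in the units of the state.
- robot.get_obs(): the state, without advancing time (a new reading comes with each control period).
- imaging.camera(name): name is "scene" or "side" or "wrist"; returns (picture, depth): 400x640x3 uint8, blue, green, red; 400x640 float32, m along the optical axis (not along the pixel's ray), 0 where there is no reading.
- imaging.get_calibration(name): a dict with "intrinsics" (3x3 intrinsics, pixels), "extrinsics" (4x4, takes a point from camera to world coordinates). Camera axes: x right, y down, z forward; pixel columns grow to the right and rows downward; lengths in m; the calibration is good to about 2 mm. A picture is of the moment at which its call begins: read the wrist's pose just before it. get_calibration takes no time and is no camera call; for the wrist camera it gives the pose at the moment of the call.
- finish_job(): hands the job in, once; it reports no verdict.
Trained networks look in the newest picture that a camera, given by its name, has taken for a name from the list of things; names that differ only in an ending like _2 or _b are one class to them, and where a whole thing is asked for, a point or a joint stands for the part that bears it (a point fixed in the world has none). Each returns a list of dicts, best first, with "conf" (0 to 1); they miss things now and then, are a little off and sometimes report something else, mostly with a low value. They report only what shows in the picture. A call takes as long as a camera call. They do not tell look-alikes from the thing itself.
- spotter.spot_in(camera, thing): "rect" ([centre column, centre row, width, height] as shares, 0 to 1, of the picture: columns of its width, rows of its height, round what is visible of it).
- spotter.pinpoint(camera, thing): "centre" ([row, column] as shares, 0 to 1, of the picture: columns of its width, rows of its height: a listed point, or the origin of a listed thing).
The state is a dict: "time_s": time; "q": joint angles; "qd": joint speeds; "joint_torque": joint torques, N m; "eef_pos": TCP position; "orientation": TCP orientation; "contact_force": force on the tool from outside, world axes, zero at the start; "moment": the same for the moment, N m; "width": opening from 0.0 (shut) to 1.0 (fully open).
Only numpy, scipy, OpenCV 4.12 (cv2) and the standard library are available. Lean on these libraries where they do the work, as an engineer would, in place of code of your own. Each camera call takes 0.05 s, during which the arm holds its last target.

## Working session

There is one attempt and no reset: what is moved stays moved. The work goes in short steps, Python scripts to look and compute and a tool call to move; the robot and the scene stay as the last step left them, time stands still between calls to the robot, and variables do not carry over. Pictures are saved under pics/ and viewed, and the job is handed in when it is done.

Besides the shell and the picture viewer there is one more tool, called after ">>>" as name(argument=value, ...), one argument or row to a line, values as JSON. move_arm: Moves the arm, as the interface text tells. Its arguments: {"type":"object","properties":{"motion":{"type":"array"},"squeeze":{"type":"number"}},"required":["motion"]}

```bash
mkdir -p pics; ls; python3 - <<'E'
from station import robot, imaging, finish_job, spotter
import cv2,numpy as np
o=robot.get_obs();print(o['time_s'],o['eef_pos'],o['orientation'],o['contact_force'])
for n in ['scene','side']:
    p,d=imaging.camera(n);cv2.imwrite(f'pics/{n}0.png',p);np.savez(f'{n}0.npz',p=p,d=d)
    c=imaging.get_calibration(n);K=c['intrinsics'];E=c['extrinsics'];print(n,np.round(K,1).tolist(),np.round(E,3).tolist())
    for t in ['square_plate_center','platform_edge','narrow_plate_center','dish_center']:
        for r in spotter.pinpoint(n,t)[:3]: print(t,[round(r['centre'][1]*640),round(r['centre'][0]*400)],round(r['conf'],2))
print(robot.get_obs()['time_s'])
E
```

```text
pics
0.0 [ 6.24629616e-01 -3.50281788e-05  2.08229272e-01] [-0.49973891 -0.49968056 -0.50027758  0.50030261] [ 0.2408311  -0.42312303 -0.95330083]
scene [[370.9, 0.0, 323.7], [0.0, 370.9, 191.8], [0.0, 0.0, 1.0]] [[-0.469, 0.705, -0.533, 1.022], [0.883, 0.384, -0.27, 0.209], [0.014, -0.597, -0.802, 0.736], [0.0, 0.0, 0.0, 1.0]]
square_plate_center [293, 166] 0.98
square_plate_center [233, 290] 0.75
square_plate_center [305, 105] 0.58
platform_edge [308, 231] 0.55
narrow_plate_center [340, 198] 0.67
dish_center [393, 209] 0.56
side [[478.5, 0.0, 324.0], [0.0, 478.5, 201.6], [0.0, 0.0, 1.0]] [[0.881, -0.361, 0.305, 0.218], [-0.473, -0.666, 0.577, -0.664], [-0.005, -0.653, -0.757, 0.902], [0.0, 0.0, 0.0, 1.0]]
square_plate_center [247, 346] 0.92
square_plate_center [333, 243] 0.78
square_plate_center [383, 151] 0.7
platform_edge [360, 187] 0.74
narrow_plate_center [315, 194] 0.75
dish_center [287, 162] 0.67
0.5
```

View pics/scene0.png

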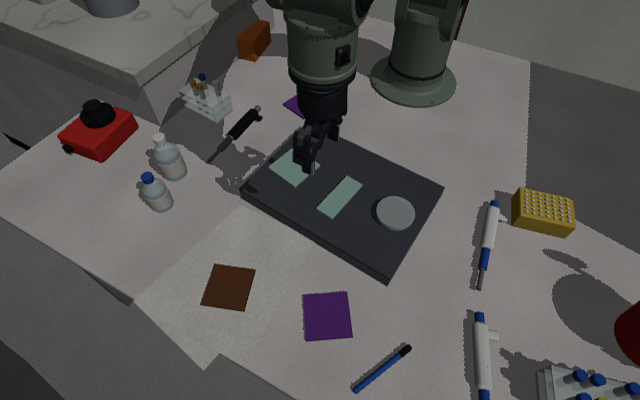

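View pics/side0.png

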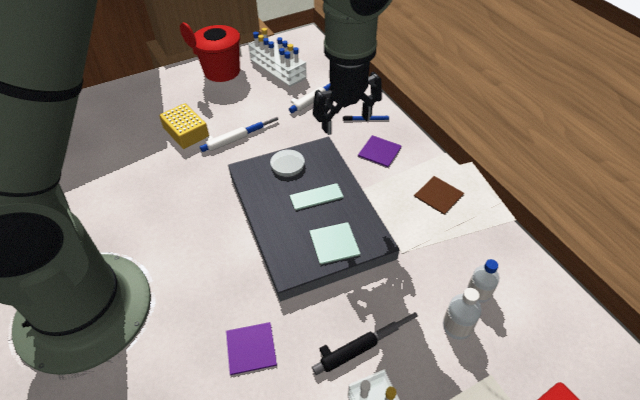

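Scene view: the candidates for the square plate are pale green on the platform at scene (293,166) / side (333,243), brown at (229,287), and purple at (327,316) and (293,103). The pale greenish one on the platform fits the description. The narrow plate is at scene (340,197) and the dish at (395,212). I'll confirm with a crop and measure.

```bash
cat > h.py <<'E'
import numpy as np,cv2
def proj(c,uv,z):
    K=c['intrinsics'];E=c['extrinsics'];uv=np.atleast_2d(uv).astype(float)
    r=np.c_[uv,np.ones(len(uv))]@np.linalg.inv(K).T@E[:3,:3].T
    s=(z-E[2,3])/r[:,2]
    return (E[:3,3]+r*s[:,None])[:,:2]
def glass(p):
    f=p.astype(int); 
    m=((f[...,1]-f[...,2]>8)&(f[...,1]>120)).astype(np.uint8)
    return cv2.morphologyEx(m,cv2.MORPH_OPEN,np.ones((3,3)))
E
python3 - <<'E'
from station import imaging
from h import *
for n in ['scene','side']:
    D=np.load(f'{n}0.npz');p,d=D['p'],D['d'];c=imaging.get_calibration(n)
    m=glass(p);k,l,s,ce=cv2.connectedComponentsWithStats(m)
    for i in range(1,k):
        if s[i,4]<200: continue
        cn=max(cv2.findContours((l==i).astype(np.uint8),cv2.RETR_EXTERNAL,cv2.CHAIN_APPROX_NONE)[0],key=len)[:,0]
        w=proj(c,cn,.046)*1000
        print(n,s[i],ce[i].round(),cv2.minAreaRect(w.astype(np.float32)))
    # platform dark mask
    f=p.astype(int).max(2)
    # points with depth height
    K=c['intrinsics'];E=c['extrinsics'];v,u=np.mgrid[:400,:640]
    P=np.stack([(u-K[0,2])/K[0,0]*d,(v-K[1,2])/K[1,1]*d,d],-1)@E[:3,:3].T+E[:3,3]
    z=P[...,2];mm=((abs(z-.042)<.012)&(d>0)&(f<90)).astype(np.uint8)
    k,l,s,ce=cv2.connectedComponentsWithStats(mm);i=1+np.argmax(s[1:,4])
    print('plat',s[i],np.median(z[l==i]));hull=P[l==i][:,:2]*1000
    r=cv2.minAreaRect(hull.astype(np.float32));print(r,cv2.boxPoints(r).round().tolist())
    x,y,_,_=0,0,0,0
cr=np.load('side0.npz')['p'][120:310,210:420];cv2.imwrite('pics/crop0.png',cv2.resize(cr,None,fx=3,fy=3))
E
```

```text
plat [  239   133   206   147 12878] 0.04083147629420136
((528.207763671875, 6.18304443359375), (401.2282409667969, 282.4981384277344), 84.19239807128906) [[367.0, -179.0], [648.0, -208.0], [689.0, 191.0], [408.0, 220.0]]
side [290 183  53  26 794] [316. 196.] ((555.912353515625, 14.626811981201172), (49.370330810546875, 123.60433959960938), 80.29657745361328)
side [ 310  222   50   41 1450] [334. 242.] ((527.405029296875, -124.55958557128906), (93.09973907470703, 93.2101821899414), 77.23921203613281)
side [ 103  254   46   83 1485] [131. 289.] ((103.66658020019531, -22.977989196777344), (65.42060089111328, 216.08062744140625), 0.20198911428451538)
side [ 13 313  20  37 415] [ 21. 333.] ((-104.6478042602539, -24.48168182373047), (26.053611755371094, 94.35865783691406), 12.58980655670166)
plat [ 229  141  170  154 3147] 0.04117960830631773
((524.469482421875, -1.779052734375), (385.9158630371094, 280.0914001464844), 84.24392700195312) [[366.0, -180.0], [644.0, -208.0], [683.0, 176.0], [404.0, 204.0]]
```

View pics/crop0.png

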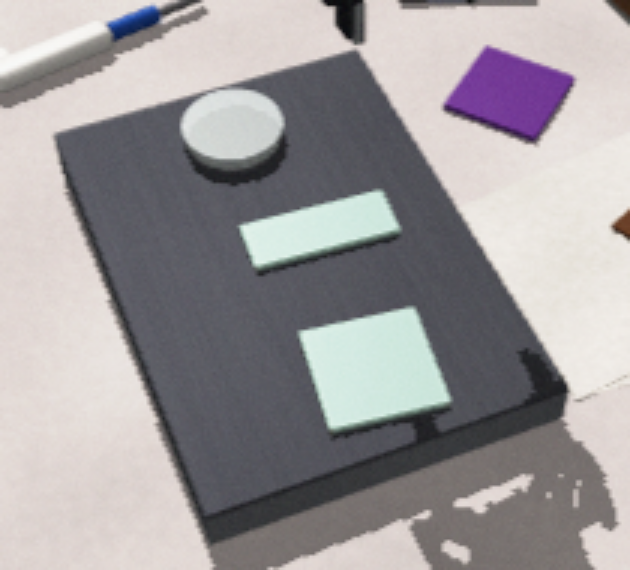

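The enlarged crop shows the square pale-green plate (side image about (334,242)) on the platform, next to the narrow plate and the dish. Purple and brown look-alikes are off the platform. Plan: spread the jaws parallel to the far edge, lower them behind the plate, and push its near side with both fingertips, which also squares it.

```bash
python3 - <<'E'
from station import robot,imaging
from h import *
from scipy.spatial.transform import Rotation as R
o=robot.get_obs();q=o['orientation'];r=R.from_quat([q[1],q[2],q[3],q[0]]).as_matrix();print(r.round(3),robot.tip_extent,o['width'])
# refine platform top corners from scene: polygon of dark region near top plane
for n in ['scene','side']:
    D=np.load(f'{n}0.npz');p=D['p'];c=imaging.get_calibration(n);K=c['intrinsics'];E=np.linalg.inv(c['extrinsics'])
    b=np.array([[367,-179,40],[648,-208,40],[689,191,40],[408,220,40]])/1000
    x=b@E[:3,:3].T+E[:3,3];uv=(x@K.T);uv=uv[:,:2]/uv[:,2:]
    im=cv2.resize(p,None,fx=3,fy=3)
    pts=(uv*3+1).astype(int);cv2.polylines(im,[pts],True,(0,0,255),1)
    o=pts.min(0)-25;e=pts.max(0)+25;cv2.imwrite(f'pics/pl_{n}.png',im[o[1]:e[1],o[0]:e[0]][:600,:800])
ex=np.array([.995,-.102]);ey=np.array([.102,.995]);m=np.array([667,-8.])
for x in (-212,-71):print(x,m+x*ex-131*ey)
E
```

```text
[[-0.  1. -0.]
 [-0. -0. -1.]
 [-1. -0.  0.]] 0.011 1.0019081346269954
-212 [ 442.698 -116.721]
-71 [ 582.993 -131.103]
```

View pics/pl_side.png

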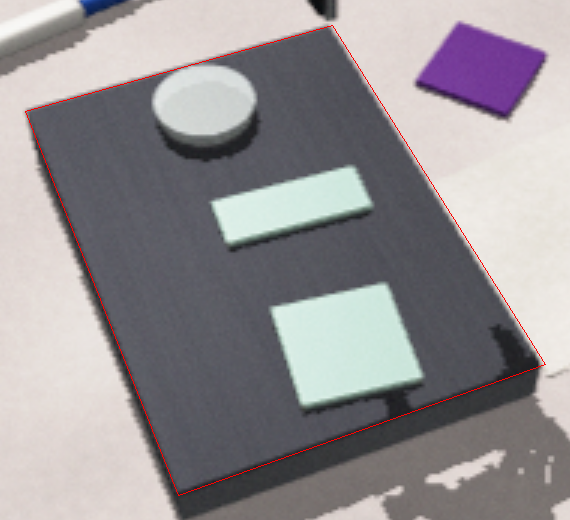

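View pics/pl_scene.png

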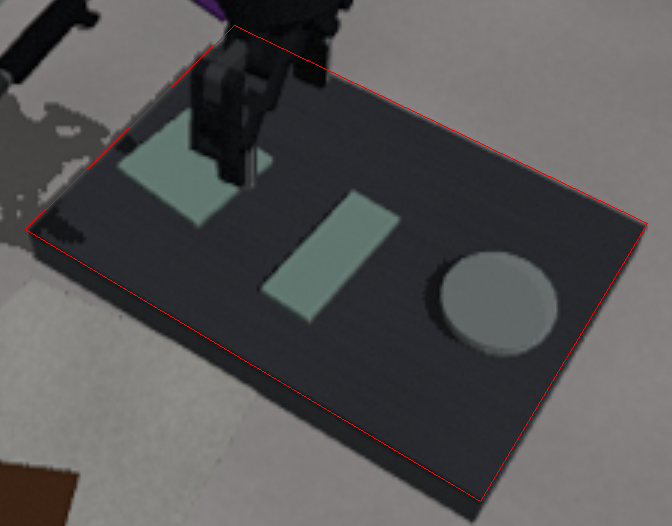

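The outline fits both views to about 1–2 mm. I'll go behind the plate now.

>>> move_arm(
  motion=[
    [[-3, -2, 0, 0, 0, 0.12, 5.5], [-6, -4, 0, 0, 0, 0.245, 5.5], [-9, -6, -1, 0, 0, 0.37, 5.5], [-12, -8, -3, 0, 0, 0.49, 5.5], [-15, -10, -5, 0, 0, 0.61, 5.5], [-18.2, -11.7, -7, 0, 0, 0.735, 5.5], [-18.2, -11.7, -9, 0, 0, 0.86, 5.5], [-18.2, -11.7, -10, 0, 0, 0.98, 5.5], [-18.2, -11.7, -11, 0, 0, 1.1, 5.5], [-18.2, -11.7, -12, 0, 0, 1.225, 5.5], [-18.2, -11.7, -12.5, 0, 0, 1.35, 5.5], [-18.2, -11.7, -12.5, 0, 0, 1.469, 5.5]],
  ],
)

```text
time_s: 1.5
eef_pos: [0.4426, -0.1169, 0.0829]
orientation: [0.706, 0.034, 0.707, -0.034]
contact_force: [-0.9, 0.1, -0.6]
width: 0.645
```

```bash
python3 - <<'E'
from station import robot,imaging
from h import *
from scipy.spatial.transform import Rotation as R
o=robot.get_obs();q=o['orientation'];r=R.from_quat([q[1],q[2],q[3],q[0]]).as_matrix();print(r.round(3),o['q'])
p,d=imaging.camera('side');cv2.imwrite('pics/side1.png',cv2.resize(p[120:320,180:440],None,fx=3,fy=3))
p,d=imaging.camera('scene');cv2.imwrite('pics/scene1.png',cv2.resize(p[80:280,220:460],None,fx=3,fy=3))
E
```

```text
[[-0.001  0.095  0.995]
 [ 0.     0.995 -0.095]
 [-1.     0.    -0.001]] [ 0.40570372  0.48087081 -0.35334084  2.12127922  0.29310754  0.58620659
  1.31849416]
```

View pics/side1.png

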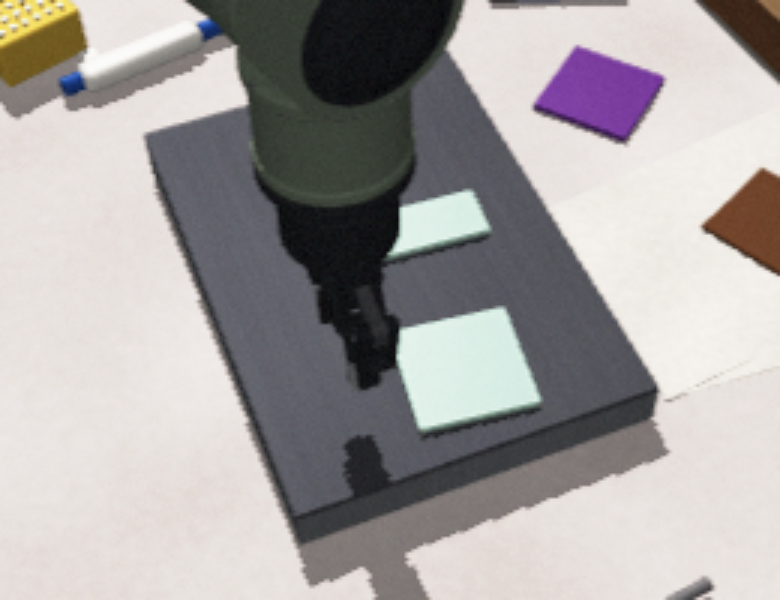

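View pics/scene1.png

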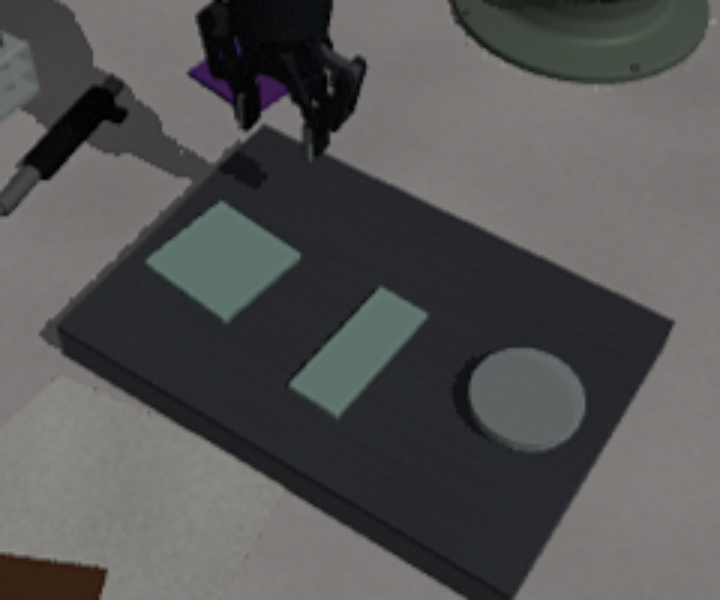

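>>> move_arm(
  motion=[
    [[0, 0, -1, 0, 0, -0.006, 5.5], [0, 0, -2, 0, 0, -0.006, 5.5], [0, 0, -2.5, 0, 0, -0.006, 5.5], [0, 0, -2.8, 0, 0, -0.006, 5.5], [0, 0, -2.8, 0, 0, -0.006, 5.5]],
  ],
)

```text
time_s: 2.02
eef_pos: [0.4425, -0.1168, 0.0548]
orientation: [0.706, 0.038, 0.707, -0.037]
contact_force: [-0.3, 0.2, 0.1]
width: 0.644
```

>>> move_arm(
  motion=[
    [[0, 0, -0.1, 0, 0, 0, 5.5], [0, 0, -0.2, 0, 0, 0, 5.5], [0, 0, -0.2, 0, 0, 0, 5.5]],
  ],
)

```text
time_s: 2.27
eef_pos: [0.4425, -0.1168, 0.0528]
orientation: [0.706, 0.038, 0.707, -0.037]
contact_force: [-0.4, -0.4, 0.4]
width: 0.641
```

>>> move_arm(
  motion=[
    [[0, 0, -0.1, 0, 0, 0, 5.5], [0, 0, -0.15, 0, 0, 0, 5.5], [0, 0, -0.15, 0, 0, 0, 5.5]],
  ],
)

```text
time_s: 2.52
eef_pos: [0.4426, -0.1169, 0.0513]
orientation: [0.706, 0.038, 0.707, -0.037]
contact_force: [0.1, -0.1, -0.8]
width: 0.645
```

>>> move_arm(
  motion=[
    [[0, 0, -0.1, 0, 0, 0, 5.5], [0, 0, -0.1, 0, 0, 0, 5.5]],
  ],
)

```text
time_s: 2.68
eef_pos: [0.4425, -0.1169, 0.0502]
orientation: [0.706, 0.038, 0.707, -0.038]
contact_force: [-0.3, 0.2, 0.3]
width: 0.644
```

>>> move_arm(
  motion=[
    [[0, 0, -0.1, 0, 0, 0, 5.5], [0, 0, -0.1, 0, 0, 0, 5.5]],
  ],
)

```text
time_s: 2.85
eef_pos: [0.4425, -0.1169, 0.0491]
orientation: [0.706, 0.038, 0.707, -0.037]
contact_force: [-1.6, 0.7, 0.6]
width: 0.645
```

>>> move_arm(
  motion=[
    [[0, 0, -0.1, 0, 0, 0, 5.5], [0, 0, -0.1, 0, 0, 0, 5.5]],
  ],
)

```text
time_s: 3.02
eef_pos: [0.4425, -0.1169, 0.0479]
orientation: [0.706, 0.038, 0.707, -0.037]
contact_force: [0.3, -0.3, -0.4]
width: 0.638
```

```bash
python3 - <<'E'
from station import robot,imaging
from h import *
p,d=imaging.camera('side');cv2.imwrite('pics/side2.png',cv2.resize(p[200:310,250:400],None,fx=5,fy=5,interpolation=cv2.INTER_CUBIC))
E
```

```text
(no output)
```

View pics/side2.png

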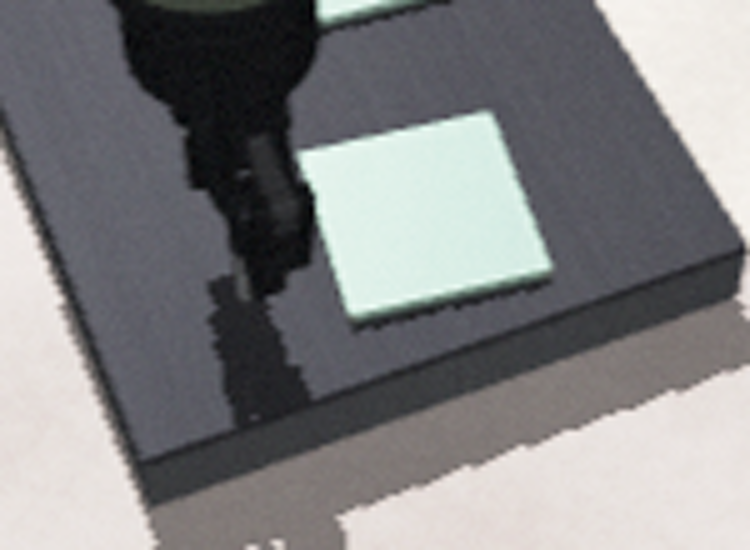

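The fingertips are almost at their shadow, behind the plate and clear of it. A little lower.

>>> move_arm(
  motion=[
    [[0, 0, -0.1, 0, 0, 0, 5.5], [0, 0, -0.1, 0, 0, 0, 5.5]],
  ],
)

```text
time_s: 3.23
eef_pos: [0.4424, -0.1169, 0.0469]
orientation: [0.705, 0.038, 0.707, -0.037]
contact_force: [-0.1, -0.3, -0.3]
width: 0.643
```

>>> move_arm(
  motion=[
    [[0, 0, -0.1, 0, 0, 0, 5.5], [0, 0, -0.1, 0, 0, 0, 5.5]],
  ],
)

```text
time_s: 3.4
eef_pos: [0.4423, -0.1168, 0.0457]
orientation: [0.705, 0.038, 0.707, -0.037]
contact_force: [0.6, 0.3, 0.4]
width: 0.642
```

>>> move_arm(
  motion=[
    [[0, 0, -0.08, 0, 0, 0, 5.5], [0, 0, -0.08, 0, 0, 0, 5.5]],
  ],
)

```text
time_s: 3.57
eef_pos: [0.4423, -0.1168, 0.0448]
orientation: [0.705, 0.038, 0.707, -0.037]
contact_force: [-0.1, 0.8, -0.2]
width: 0.643
```

>>> move_arm(
  motion=[
    [[0, 0, -0.08, 0, 0, 0, 5.5], [0, 0, -0.08, 0, 0, 0, 5.5]],
  ],
)

```text
time_s: 3.73
eef_pos: [0.4422, -0.1168, 0.0438]
orientation: [0.705, 0.038, 0.707, -0.037]
contact_force: [0.6, -0.0, 0.5]
width: 0.639
```

>>> move_arm(
  motion=[
    [[0, 0, -0.08, 0, 0, 0, 5.5], [0, 0, -0.08, 0, 0, 0, 5.5]],
  ],
)

```text
time_s: 3.9
eef_pos: [0.4422, -0.1168, 0.0429]
orientation: [0.705, 0.038, 0.707, -0.037]
contact_force: [-0.6, -0.1, 0.1]
width: 0.649
```

```bash
python3 - <<'E'
from station import robot,imaging
from h import *
p,d=imaging.camera('side');cv2.imwrite('pics/side3.png',cv2.resize(p[220:300,270:370],None,fx=7,fy=7,interpolation=cv2.INTER_CUBIC))
c=imaging.get_calibration('side')
K=c['intrinsics'];E=c['extrinsics'];v,u=np.mgrid[:400,:640]
P=np.stack([(u-K[0,2])/K[0,0]*d,(v-K[1,2])/K[1,1]*d,d],-1)@E[:3,:3].T+E[:3,3]
for v in range(246,266,2): print(v,[int(z*1000) for z in P[v,290:318,2]])
E
```

```text
246 [41, 42, 39, 39, 39, 123, 129, 126, 119, 160, 167, 169, 167, 167, 164, 166, 160, 160, 162, 157, 157, 157, 154, 40, 49, 46, 45, 50]
248 [42, 42, 41, 39, 41, 115, 124, 125, 144, 152, 156, 164, 160, 158, 157, 150, 152, 149, 150, 152, 150, 146, 40, 41, 44, 46, 44, 49]
250 [42, 40, 40, 40, 41, 112, 118, 120, 132, 143, 151, 154, 152, 152, 147, 148, 145, 141, 143, 139, 143, 136, 40, 39, 41, 46, 49, 51]
252 [45, 44, 42, 41, 39, 42, 102, 114, 123, 135, 145, 145, 144, 140, 137, 127, 127, 126, 127, 127, 132, 129, 42, 39, 40, 42, 46, 45]
254 [42, 42, 41, 42, 39, 41, 91, 97, 123, 128, 134, 135, 132, 126, 124, 124, 123, 126, 123, 118, 122, 42, 40, 42, 42, 42, 42, 49]
256 [44, 43, 41, 42, 39, 41, 83, 92, 89, 120, 125, 122, 124, 123, 121, 92, 92, 41, 41, 39, 40, 41, 41, 43, 42, 41, 40, 46]
258 [42, 42, 41, 43, 41, 39, 75, 84, 81, 86, 92, 87, 87, 83, 84, 84, 84, 40, 41, 43, 42, 43, 39, 41, 39, 43, 44, 39]
260 [40, 40, 42, 40, 42, 40, 41, 76, 80, 75, 85, 82, 79, 80, 42, 42, 42, 41, 40, 43, 41, 41, 40, 39, 42, 41, 42, 40]
262 [41, 41, 41, 42, 40, 41, 40, 40, 42, 41, 40, 44, 42, 44, 43, 41, 40, 40, 41, 40, 45, 40, 41, 44, 44, 42, 40, 42]
264 [39, 40, 42, 40, 42, 40, 39, 40, 40, 41, 40, 41, 43, 40, 40, 39, 42, 41, 40, 41, 41, 40, 41, 40, 44, 42, 40, 44]
```

View pics/side3.png

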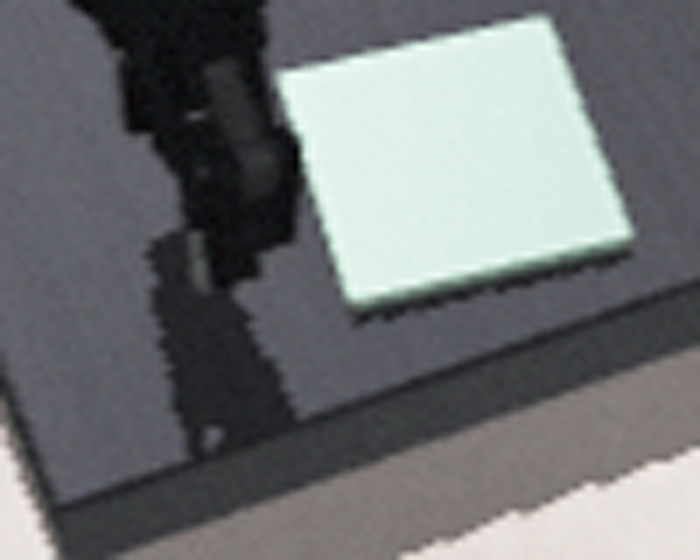

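```bash
python3 - <<'E'
from station import robot,imaging
from h import *
for n,box in [('side',None),('scene',None),('wrist',None)]:
    p,d=imaging.camera(n);c=imaging.get_calibration(n)
    K=c['intrinsics'];E=c['extrinsics'];v,u=np.mgrid[:400,:640]
    P=np.stack([(u-K[0,2])/K[0,0]*d,(v-K[1,2])/K[1,1]*d,d],-1)@E[:3,:3].T+E[:3,3]
    m=(d>0)&(abs(P[...,0]-.442)<.05)&(abs(P[...,1]+.117)<.1)&(P[...,2]>.053)&(P[...,2]<.12)
    print(n,m.sum(),E[:3,3])
    if m.sum():
        Q=P[m]*1000;uv=np.c_[u[m],v[m]];o=np.argsort(Q[:,2])[:40:3]
        for i in o: print(uv[i],Q[i].round())
    if n=='scene': cv2.imwrite('pics/scene4.png',cv2.resize(p[80:200,220:340],None,fx=5,fy=5,interpolation=cv2.INTER_CUBIC))
    if n=='wrist': cv2.imwrite('pics/wrist4.png',p)
E
```

```text
side 101 [ 0.21805568 -0.66383561  0.90191669]
[298 261] [ 429. -147.   70.]
[296 236] [453. -90.  74.]
[288 238] [435. -87.  74.]
[299 260] [ 431. -149.   75.]
[297 260] [ 426. -149.   78.]
[289 237] [437. -89.  80.]
[287 237] [433. -88.  80.]
[304 259] [ 439. -156.   81.]
[301 260] [ 432. -156.   82.]
[300 260] [ 430. -155.   82.]
[287 236] [433. -87.  83.]
[299 258] [ 430. -151.   84.]
[306 258] [ 443. -158.   85.]
[301 259] [ 432. -156.   86.]
scene 220 [1.02242689 0.20872951 0.73607932]
[304 133] [ 441. -145.   72.]
[305 132] [ 438. -144.   73.]
[303 134] [ 448. -144.   75.]
[322 144] [457. -85.  76.]
[307 129] [ 429. -143.   76.]
[324 143] [453. -82.  77.]
[303 132] [ 445. -146.   78.]
[302 133] [ 450. -146.   79.]
[300 132] [ 450. -152.   79.]
[299 130] [ 445. -157.   80.]
[307 128] [ 430. -143.   81.]
[324 142] [454. -82.  82.]
[299 129] [ 444. -158.   82.]
[305 129] [ 437. -144.   83.]
wrist 6725 [ 0.36746186 -0.10927219  0.2082099 ]
[267 279] [ 446. -146.   69.]
[266 266] [ 438. -145.   69.]
[267 280] [ 446. -146.   69.]
[378 280] [452. -91.  70.]
[378 282] [453. -91.  70.]
[378 279] [451. -91.  70.]
[378 281] [452. -91.  70.]
[379 269] [445. -90.  70.]
[265 251] [ 430. -144.   70.]
[380 255] [438. -89.  70.]
[380 251] [435. -89.  71.]
[379 268] [444. -90.  71.]
[267 283] [ 447. -145.   71.]
[378 283] [452. -91.  71.]
```

View pics/scene4.png

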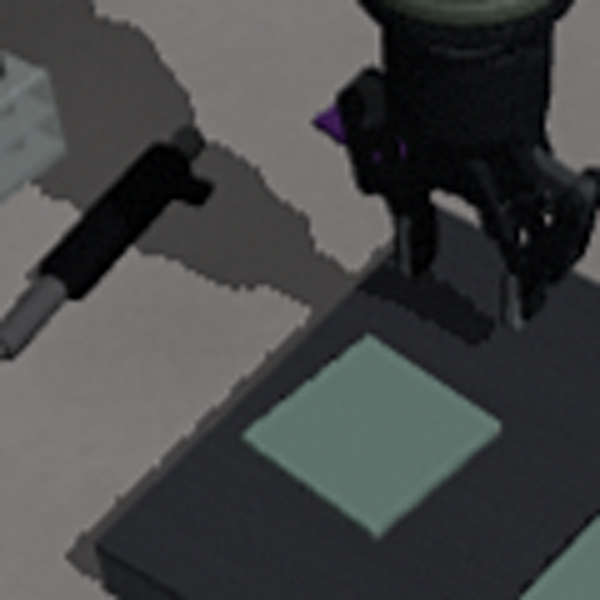

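View pics/wrist4.png

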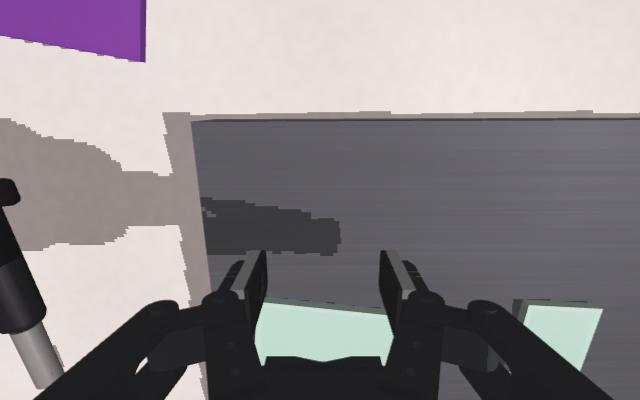

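All three cameras put the fingertips at z ≈ 70 mm, while the reported TCP z implies about 35 mm. The state's z therefore doesn't fit the fingers, though x and y agree. I'll go by vision and force: about 27 mm still to go.

>>> move_arm(
  motion=[
    [[0, 0, -0.6, 0, 0, 0, 5.5], [0, 0, -1.2, 0, 0, 0, 5.5], [0, 0, -1.7, 0, 0, 0, 5.5], [0, 0, -2.0, 0, 0, 0, 5.5], [0, 0, -2.0, 0, 0, 0, 5.5]],
  ],
)

```text
time_s: 4.52
eef_pos: [0.4418, -0.1166, 0.0222]
orientation: [0.705, 0.038, 0.707, -0.037]
contact_force: [-0.1, 0.3, -0.3]
width: 0.641
```

```bash
cat > tips.py <<'E'
from station import robot,imaging
from h import *
o=robot.get_obs();e=o['eef_pos'];print(o['time_s'],e,o['contact_force'].round(1))
for n in ['wrist','side','scene']:
    p,d=imaging.camera(n);c=imaging.get_calibration(n)
    K=c['intrinsics'];E=c['extrinsics'];v,u=np.mgrid[:400,:640]
    P=np.stack([(u-K[0,2])/K[0,0]*d,(v-K[1,2])/K[1,1]*d,d],-1)@E[:3,:3].T+E[:3,3]
    f=p.astype(int)
    m=(d>0)&(abs(P[...,0]-e[0])<.03)&(abs(P[...,1]-e[1])<.08)&(P[...,2]>.046)&(P[...,2]<.12)&(f.max(2)<150)
    Q=P[m]*1000;print(n,np.sort(Q[:,2])[:40:6].round(1))
    np.savez(f'{n}L.npz',p=p,d=d); cv2.imwrite(f'pics/{n}_{o["time_s"]:.2f}.png',p)
E
python3 tips.py; ls -t pics|head -3
```

```text
4.5167 [ 0.44175399 -0.11659038  0.02216709] [-0.1  0.3 -0.3]
wrist [48.4 48.9 49.3 49.5 49.8 50.2 50.3]
side [46.1 52.4 55.  56.2 59.4 61.4 63.5]
scene [50.9 53.3 56.5 58.3 59.2 60.5 62.2]
scene_4.52.png
side_4.52.png
wrist_4.52.png
```

>>> move_arm(
  motion=[
    [[0, 0, -0.2, 0, 0, 0, 5.5], [0, 0, -0.4, 0, 0, 0, 5.5], [0, 0, -0.5, 0, 0, 0, 5.5], [0, 0, -0.5, 0, 0, 0, 5.5]],
  ],
)

```text
time_s: 5.0
eef_pos: [0.4421, -0.1168, 0.0178]
orientation: [0.705, 0.038, 0.707, -0.037]
contact_force: [-0.5, 0.6, 0.1]
width: 0.646
```

>>> move_arm(
  motion=[
    [[0, 0, -0.08, 0, 0, 0, 5.5], [0, 0, -0.08, 0, 0, 0, 5.5]],
  ],
)

```text
time_s: 5.17
eef_pos: [0.4421, -0.1167, 0.017]
orientation: [0.705, 0.038, 0.707, -0.037]
contact_force: [0.9, 0.1, -0.6]
width: 0.644
```

```bash
sed -i 's/>.046)/>.0425)/' tips.py; python3 tips.py; python3 - <<'E'
import numpy as np,cv2
p=np.load('sceneL.npz')['p'];cv2.imwrite('pics/sc5.png',cv2.resize(p[100:200,260:360],None,fx=6,fy=6,interpolation=cv2.INTER_CUBIC))
E
```

```text
5.1667 [ 0.44208479 -0.11671365  0.01695482] [ 0.9  0.1 -0.6]
wrist [43.3 43.6 44.  44.2 44.5 44.6 44.7]
side [42.5 42.5 42.6 42.6 42.6 42.6 42.7]
scene [42.5 42.6 42.6 42.8 42.9 43.  43.1]
```

View pics/sc5.png

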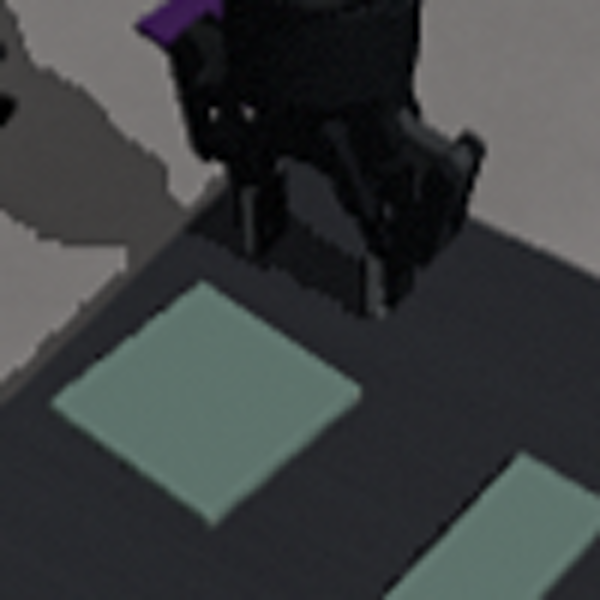

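>>> move_arm(
  motion=[
    [[0, 0, -0.08, 0, 0, 0, 5.5], [0, 0, -0.08, 0, 0, 0, 5.5]],
  ],
)

```text
time_s: 5.48
eef_pos: [0.4422, -0.1167, 0.0162]
orientation: [0.705, 0.038, 0.707, -0.037]
contact_force: [0.5, -0.0, -0.4]
width: 0.648
```

>>> move_arm(
  motion=[
    [[0, 0, -0.08, 0, 0, 0, 5.5], [0, 0, -0.08, 0, 0, 0, 5.5]],
  ],
)

```text
time_s: 5.65
eef_pos: [0.4421, -0.1168, 0.0153]
orientation: [0.705, 0.038, 0.707, -0.037]
contact_force: [-0.3, -0.4, -0.7]
width: 0.641
```

>>> move_arm(
  motion=[
    [[0.8, -0.08, 0.04, 0, 0, 0, 5.5], [1.6, -0.16, 0.04, 0, 0, 0, 5.5], [2.2, -0.23, 0.04, 0, 0, 0, 5.5], [2.6, -0.27, 0.04, 0, 0, 0, 5.5], [3.0, -0.31, 0.04, 0, 0, 0, 5.5], [3.4, -0.35, 0.04, 0, 0, 0, 5.5], [3.8, -0.39, 0.04, 0, 0, 0, 5.5], [4.2, -0.43, 0.04, 0, 0, 0, 5.5], [4.6, -0.47, 0.04, 0, 0, 0, 5.5], [5.0, -0.51, 0.04, 0, 0, 0, 5.5], [5.4, -0.55, 0.04, 0, 0, 0, 5.5], [5.6, -0.57, 0.04, 0, 0, 0, 5.5]],
  ],
)

```text
time_s: 6.65
eef_pos: [0.4987, -0.1225, 0.0157]
orientation: [0.705, 0.038, 0.707, -0.037]
contact_force: [-0.5, -0.5, -0.1]
width: 0.639
```

```bash
python3 tips.py; python3 - <<'E'
import numpy as np,cv2
p=np.load('sceneL.npz')['p'];cv2.imwrite('pics/sc6.png',cv2.resize(p[100:250,230:380],None,fx=4,fy=4,interpolation=cv2.INTER_CUBIC))
E
```

```text
6.65 [ 0.49870833 -0.1224671   0.01570692] [-0.5 -0.5 -0.1]
wrist [42.5 42.5 42.6 42.6 42.6 42.7 42.8]
side [42.5 42.5 42.6 42.6 42.6 42.7 42.7]
scene [42.5 42.6 42.7 42.8 42.9 43.  43.1]
```

View pics/sc6.png

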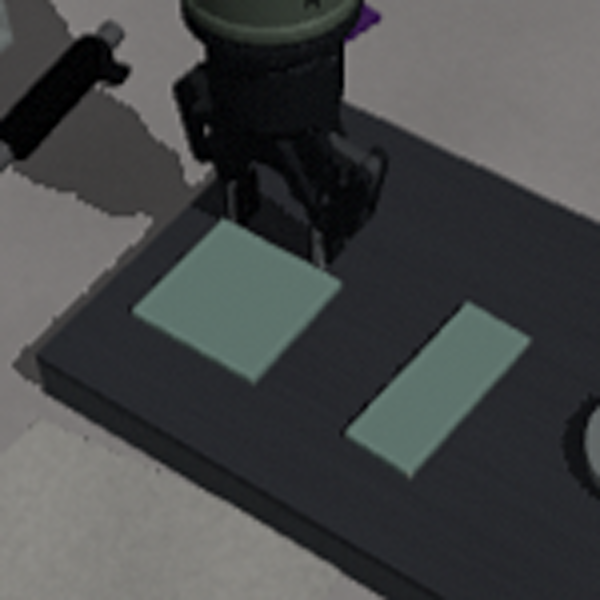

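The plate is in front of both fingers, moving and turned square. I'll push on by 65 mm of the remaining 85 or so, then measure.

>>> move_arm(
  motion=[
    [[0.4, -0.04, 0, 0, 0, 0, 5.5], [0.9, -0.09, 0, 0, 0, 0, 5.5], [1.4, -0.14, 0, 0, 0, 0, 5.5], [1.9, -0.19, 0, 0, 0, 0, 5.5], [2.4, -0.25, 0, 0, 0, 0, 5.5], [2.9, -0.3, 0, 0, 0, 0, 5.5], [3.4, -0.35, 0, 0, 0, 0, 5.5], [3.9, -0.4, 0, 0, 0, 0, 5.5], [4.4, -0.45, 0, 0, 0, 0, 5.5], [4.8, -0.49, 0, 0, 0, 0, 5.5], [5.2, -0.53, 0, 0, 0, 0, 5.5], [5.4, -0.55, 0, 0, 0, 0, 5.5]],
  ],
)

```text
time_s: 7.8
eef_pos: [0.5527, -0.1279, 0.0157]
orientation: [0.705, 0.038, 0.707, -0.037]
contact_force: [-0.6, 0.1, 0.4]
width: 0.642
```

>>> move_arm(
  motion=[
    [[0.3, -0.03, 0, 0, 0, 0, 5.5], [0.7, -0.07, 0, 0, 0, 0, 5.5], [1.0, -0.1, 0, 0, 0, 0, 5.5], [1.1, -0.11, 0, 0, 0, 0, 5.5], [1.1, -0.11, 0, 0, 0, 0, 5.5]],
  ],
)

```text
time_s: 8.22
eef_pos: [0.5641, -0.129, 0.0156]
orientation: [0.705, 0.038, 0.707, -0.037]
contact_force: [0.3, -0.1, 1.0]
width: 0.643
```

```bash
python3 tips.py; cat > meas.py <<'E'
import numpy as np,cv2
from station import imaging
from h import *
p=np.load('sceneL.npz')['p'];c=imaging.get_calibration('scene')
cv2.imwrite('pics/sc7.png',cv2.resize(p[100:250,230:380],None,fx=4,fy=4,interpolation=cv2.INTER_CUBIC))
f=p.astype(int);m=((f[...,1]-f[...,2]>4)&(f[...,1]>80)).astype(np.uint8);m[:,:230]=0;m[:,380:]=0;m[260:]=0
k,l,s,ce=cv2.connectedComponentsWithStats(m)
for i in range(1,k):
    if s[i,4]<200: continue
    cn=max(cv2.findContours((l==i).astype(np.uint8),cv2.RETR_EXTERNAL,cv2.CHAIN_APPROX_NONE)[0],key=len)[:,0]
    w=proj(c,cn,.046)*1000;r=cv2.minAreaRect(w.astype(np.float32))
    q=(np.array(r[0])-[667,-8]);bb=cv2.boxPoints(r)-[667,-8]
    print(ce[i].round(),r,'platform xy',q@[.995,-.102],q@[.102,.995],'max x',(w-[667,-8]).dot([.995,-.102]).max(), 'corners x',(bb@[.995,-.102]).round(1))
E
python3 meas.py
```

```text
8.2167 [ 0.56406564 -0.12900638  0.01564436] [ 0.3 -0.1  1. ]
wrist [42.5 42.5 42.6 42.6 42.7 42.7 42.8]
side [42.5 42.5 42.6 42.6 42.6 42.6 42.7]
scene [42.5 42.7 42.8 42.9 43.  43.2 43.5]
[281.  11.] ((-78.23145294189453, -541.7445068359375), (177.77716064453125, 38.640132904052734), 23.26288604736328) platform xy -687.0633559799194 -607.0893925018311 max x -614.579698093976 corners x [-774.1 -755.3 -600.  -618.8]
[272. 193.] ((621.767333984375, -127.73373413085938), (91.8893051147461, 91.48503112792969), 83.82612609863281) platform xy -32.793661804199225 -123.74879739379882 max x 13.210124873153893 corners x [-78.8  12.7  13.2 -78.3]
[339. 197.] ((556.7711791992188, 14.613107681274414), (46.62023162841797, 120.75460052490234), 80.5186767578125) platform xy -111.98421368026733 11.256702421188354 max x -51.02814056352491 corners x [-173.7  -53.2  -50.2 -170.8]
```

View pics/sc7.png

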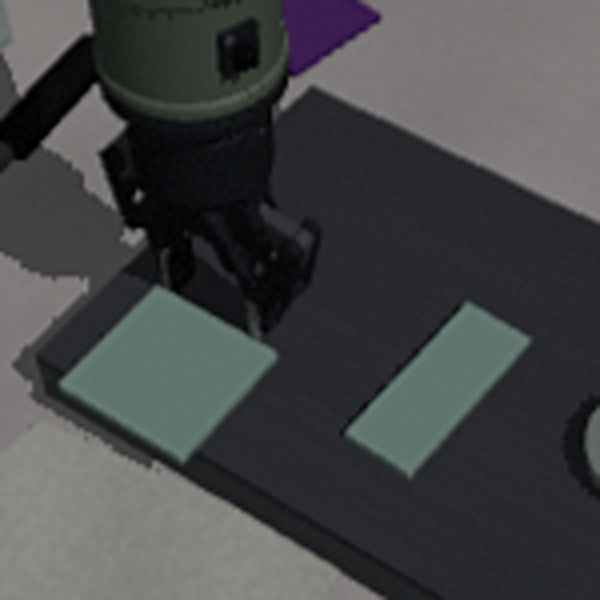

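Overhang is about 12 mm and the plate is square within 0.5°. The narrow plate hasn't moved. I'll push 17.5 mm more, gently.

>>> move_arm(
  motion=[
    [[0.2, -0.02, 0, 0, 0, 0, 5.5], [0.5, -0.05, 0, 0, 0, 0, 5.5], [0.8, -0.08, 0, 0, 0, 0, 5.5], [1.1, -0.11, 0, 0, 0, 0, 5.5], [1.4, -0.14, 0, 0, 0, 0, 5.5], [1.6, -0.16, 0, 0, 0, 0, 5.5], [1.75, -0.18, 0, 0, 0, 0, 5.5], [1.75, -0.18, 0, 0, 0, 0, 5.5]],
  ],
)

```text
time_s: 9.03
eef_pos: [0.5815, -0.1308, 0.0156]
orientation: [0.705, 0.038, 0.707, -0.037]
contact_force: [0.4, -0.1, -0.1]
width: 0.649
```

```bash
python3 tips.py;sed -i 's/sc7/sc8/' meas.py;python3 meas.py|tail -2
```

```text
9.0333 [ 0.58145565 -0.13082283  0.0156465 ] [ 0.4 -0.1 -0.1]
wrist [42.5 42.5 42.6 42.6 42.6 42.7 42.7]
side [42.5 42.6 42.6 42.6 42.6 42.7 42.7]
scene [42.5 42.6 42.7 42.8 42.9 43.  43.1]
[267. 198.] ((638.91064453125, -129.5126495361328), (93.80799102783203, 92.00431060791016), 82.83155059814453) platform xy -15.554618438720702 -123.77020054626465 max x 31.31542000464042 corners x [-62.6  29.4  31.5 -60.5]
[339. 197.] ((556.7711791992188, 14.613107681274414), (46.62023162841797, 120.75460052490234), 80.5186767578125) platform xy -111.98421368026733 11.256702421188354 max x -51.02814056352491 corners x [-173.7  -53.2  -50.2 -170.8]
```

View pics/sc8.png

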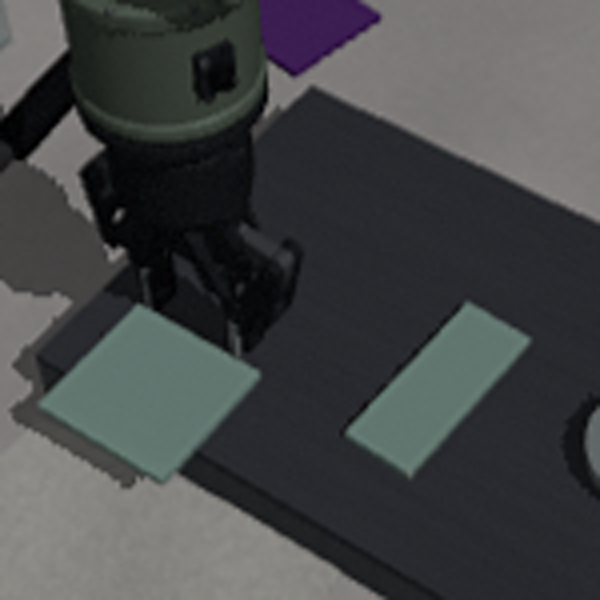

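Overhang is now about 30 mm. I'll back off, lift, and check with a clear view.

>>> move_arm(
  motion=[
    [[-0.5, 0.05, 0, 0, 0, 0, 5.5], [-1.5, 0.15, 0, 0, 0, 0, 5.5], [-3, 0.3, 0.5, 0, 0, 0, 5.5], [-5, 0.5, 2, 0, 0, 0, 5.5], [-7, 0.7, 4.5, 0, 0, 0, 5.5], [-9, 0.9, 8, 0, 0, 0, 5.5], [-10, 1, 11.5, 0, 0, 0, 5.5], [-10, 1, 15, 0, 0, 0, 5.5], [-10, 1, 18, 0, 0, 0, 5.5], [-10, 1, 19, 0, 0, 0, 5.5], [-10, 1, 19, 0, 0, 0, 5.5]],
  ],
)

```text
time_s: 10.1
eef_pos: [0.482, -0.1212, 0.2081]
orientation: [0.707, 0.038, 0.705, -0.038]
contact_force: [0.7, -0.5, -0.1]
width: 0.646
```

```bash
python3 tips.py 2>&1|head -1;sed -i 's/sc8/sc9/' meas.py;python3 meas.py|tail -2; python3 - <<'E'
from station import imaging
from h import *
p=np.load('sideL.npz')['p'];c=imaging.get_calibration('side');cv2.imwrite('pics/sd9.png',cv2.resize(p[120:310,210:430],None,fx=3.5,fy=3.1))
m=glass(p);k,l,s,ce=cv2.connectedComponentsWithStats(m)
for i in range(1,k):
    if s[i,4]<200: continue
    cn=max(cv2.findContours((l==i).astype(np.uint8),cv2.RETR_EXTERNAL,cv2.CHAIN_APPROX_NONE)[0],key=len)[:,0]
    w=proj(c,cn,.046)*1000;r=cv2.minAreaRect(w.astype(np.float32));q=(np.array(r[0])-[667,-8]);print(r,q@[.995,-.102])
p=np.load('sceneL.npz')['p'];cv2.imwrite('pics/scf.png',cv2.resize(p[80:290,220:460],None,fx=3,fy=2.8))
E
```

```text
10.1 [ 0.48198144 -0.12122086  0.20809272] [ 0.7 -0.5 -0.1]
[267. 198.] ((639.4971923828125, -129.4149169921875), (92.00514221191406, 92.36856079101562), 83.98746490478516) platform xy -14.980972045898437 -123.6131287841797 max x 31.31542000464042 corners x [-61.3  31.1  31.3 -61. ]
[339. 197.] ((556.713134765625, 14.622785568237305), (46.62023162841797, 120.63694763183594), 80.5186767578125) platform xy -112.04295503616333 11.260411386489869 max x -51.02814056352491 corners x [-173.7  -53.3  -50.4 -170.8]
((523.2212524414062, 20.039112091064453), (48.4643669128418, 57.23036193847656), 79.79969787597656) -145.91984325408936
((636.954833984375, -129.83563232421875), (93.48966979980469, 91.55258178710938), 83.48367309570312) -17.467705688476563
((103.14710998535156, -25.830093383789062), (219.10655212402344, 67.5024642944336), 89.6302261352539) -559.2149560394288
((-104.2823486328125, -32.55483627319336), (31.24972152709961, 111.27389526367188), 6.086647987365723) -764.9213435897827
```

View pics/scf.png

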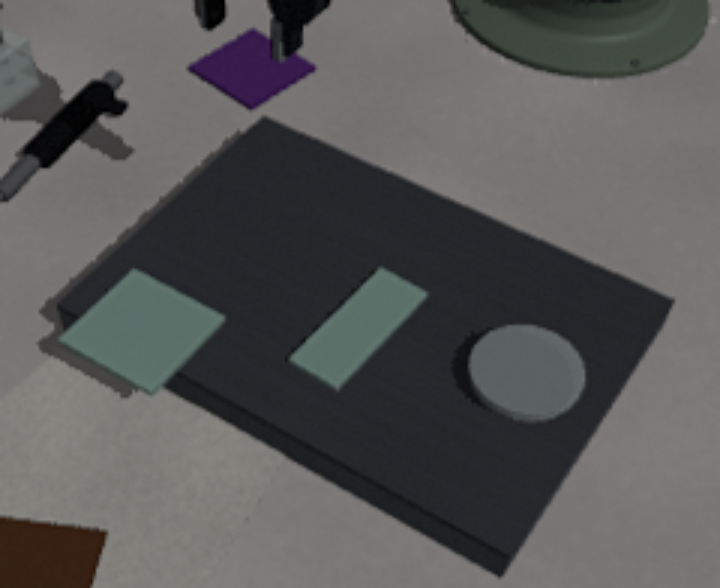

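View pics/sd9.png

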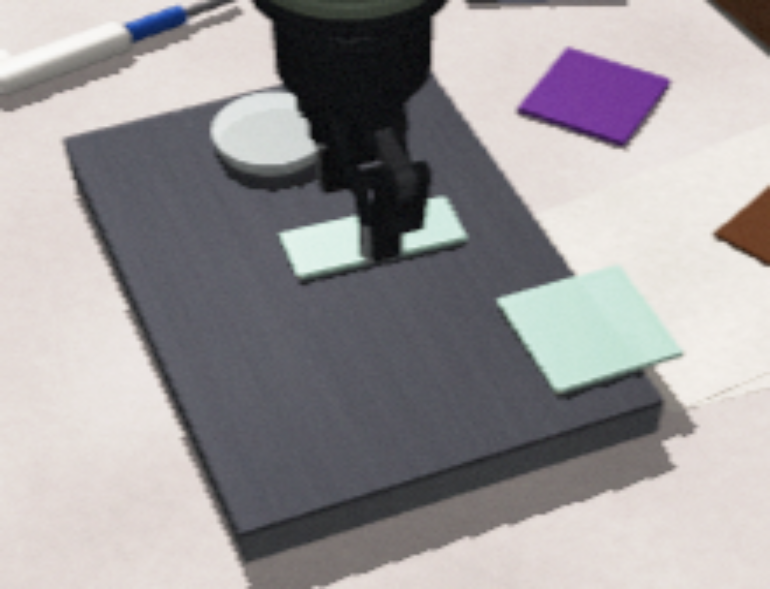

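Both views show the plate flat, square to the edge and about a third out. The narrow plate and dish are where they were, and the gripper is clear. I'm handing it in.

```bash
python3 -c "
from station import finish_job
print(finish_job())"
```

```text
the job is handed in; nothing more can be done
None
```

I slid the pale-green square plate to the platform's far edge without lifting it, pushing its near side with both spread fingertips. The gripper was then backed off and lifted clear, and the job was handed in at about 10.2 s.

**Final position:** the plate lies flat, with its centre 15 mm (scene camera) to 17 mm (side camera) inside the edge. That gives about 28–30 mm of overhang on a 90 mm plate, square to the edge within about 1°. The edge itself was only located to 1–2 mm.

**Other items:** the narrow plate measured within 0.1 mm of its reading earlier in the push. The dish looks unmoved in both views, but I did not measure it. The brown and purple look-alikes were not touched.

**What disagreed:** with the arm low, the reported tool height implied fingertips about 30–35 mm lower than all three cameras showed. I set the pushing height from camera depth, at about 42 mm. Contact force readings stayed within sensor noise (under 2 N) throughout.

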